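# Lay the tack template on its pins and latch it

### The job

Slide the metal tack template by its wooden handle off the raised deck and across the jig, without lifting it up, until its three holes drop over the three steel pins and it lies flat on the chair panel. Then swing the steel latch fully round over the template's edge to lock it, let go, and leave the hammer, the screwdriver and the box of tacks alone.

Things in the scene. Friction and masses are not known exactly. Their poses are not given: they have to be found in the camera images.
- jig: Fixed plywood board on the table, 230 (x) x 450 (y) x 18 mm, yaw within 0.3 rad, so its +y end is on the robot's left. Origin: centre of its underside, z up. Its -y half carries a raised light-wood deck, full width, y -215 to -2 mm, top 42 mm above the table. On its +y half lies a chair panel, 135 x 150 mm, centred at y +95, top 30 mm above the table, with three upright pins (pin0 to pin2).
- nest (a point): Point on the jig at (0, 95, 30) mm: where the template's origin lies when it is seated.
- pin0 (a point): Top of the fixed steel pin at jig (-52, +35) mm; goes in hole0. All three pins are 9 mm in diameter with domed tops, ending 41.5 mm above the table, 0.5 mm below the deck's top, so that the template slides over them from the deck.
- pin1 (a point): Top of the pin at jig (+52, +35) mm; belongs in hole1.
- pin2 (a point): Top of the pin at jig (-30, +155) mm; belongs in hole2.
- template: Loose flat aluminium plate, 150 (x) x 170 (y) x 6 mm, 0.3 to 0.65 kg, starting on the deck, up to 0.2 rad askew to the jig. Origin: centre of its underside, z up. Three through holes of 12 mm diameter (hole0 to hole2). Seated, it has dropped 12 mm below the deck's level, its x and y along the jig's, its near end 12 mm clear of the deck. The rows of tiny dark dots on it are only marks.
- hole0 (a point): Centre of the hole at template (-52, -60) mm, on the underside.
- hole1 (a point): Centre of the hole at template (+52, -60) mm, on the underside.
- hole2 (a point): Centre of the hole at template (-30, +60) mm, on the underside.
- handle (a point): Centre of the top of the template's dark wooden handle block, which stands on the template's centre: 16 mm thick (template x), 60 mm long (template y), 45 mm tall above the plate, its top 51 mm above the template's underside. Pinch it across its 16 mm from above.
- latch (a joint): Angle of the steel swing latch, rad. 0: its arm points along the jig's +x, beside the template's seat (open, start 0 to 0.25). It turns clockwise seen from above to 1.571 (hard stop), arm along the jig's -y over the template's edge (locked). Light friction, about 2 N at the post; it stays where it is left.
- latch_pivot (a point): Vertical pivot of the latch, at jig (35, 198, 38) mm. The arm, 18 mm wide and 8 mm thick, reaches 55 mm from here; its underside is 38 mm above the table, 2 mm above a seated template, so it cannot close over one that has not dropped.
- latch_post (a point): Top of the latch's upright round finger post, 12 mm diameter, 38 mm tall above the arm, 36 mm from the pivot along the arm; its top is 84 mm above the table. When locked the post stands at jig (35, 162) mm.
- hammer: Bystander: hammer 260 mm long lying on the table beyond the jig. Leave alone.
- screwdriver: Bystander: screwdriver 200 mm long lying on the table to the left of the jig. Leave alone.
- tack_box: Bystander: cardboard box of tacks, 75 x 55 x 50 mm, on the table to the right of the jig. Leave alone.
Not all that is in view belongs to the job. Of the things shaped like the template, the aluminium one is meant.

How it is judged:
On the way, in this order (a step that is already met when the one before it is completed fails the run):
1. the template has dropped over all three pins and lies flat on the chair panel, the latch not yet over it (horizontal distance between hole0 and pin0 below 0.004 m and horizontal distance between hole1 and pin1 below 0.004 m and horizontal distance between hole2 and pin2 below 0.004 m and z of template in the frame of jig below 0.0325 m and angle between the z axis of template and the z axis of jig, either way round below 0.03 rad and value of joint latch below 0.8 rad), for 0.2 s.
2. the latch is swung fully over the seated template (horizontal distance between hole0 and pin0 below 0.004 m and horizontal distance between hole1 and pin1 below 0.004 m and horizontal distance between hole2 and pin2 below 0.004 m and z of template in the frame of jig below 0.0325 m and angle between the z axis of template and the z axis of jig, either way round below 0.03 rad and value of joint latch above 1.3 rad), for 0.2 s.
At the end, for the whole second after the job is handed in: The template lies flat on the chair panel at rest (its underside within 2.5 mm of the panel, level within 0.03 rad), each hole around its own pin (within 4 mm), and the latch is turned to at least 1.3 rad and at rest (all of step 2 and linear speed of template below 0.02 m/s and velocity of joint latch below 0.1 rad/s); the robot touches nothing.
It fails at once if the template is lifted more than 15 mm above the deck's level (z of template in the frame of jig above 0.057 m).
It fails at once if the hammer, the screwdriver or the box of tacks is moved by more than 30 mm (distance of any of hammer, screwdriver, tack_box from where it was at the start of the episode above 0.03 m).
It also fails if it takes over 51 s, if anything falls off the work surface, if the arm or the gripper's body presses on something with over 40 N, if the wrist force passes 120 N, or if a joint passes its speed limit or range.

### The arm

A 7-joint arm with a two-finger parallel gripper is mounted at the origin on the work surface. World frame = base frame: x ahead of the robot, y to its left, z up, the work surface at z = 0. Lengths are in m, angles in rad, forces in N, time in s.
With the tool pointing down it reaches from about 0.4 to 0.875 m from the base axis. Payload 19.3 kg.
Tool frame: the origin (TCP) lies midway between the tips of the shut fingers; the grasp point (between the pads) lies tcp_to_grasp behind it (tcp_to_grasp is the distance from the TCP to the grasp point, in m); z points along the fingers, y is the line along which they close (so a half turn about z gives the same grasp; the last joint's range is limited). The gripper opens to 85 mm and grips with 20 to 120 N. Pads are 22 mm wide; open, the fingers measure 114 mm over their backs; the gripper's body (76 mm by 85 mm) begins 54 mm behind the grasp point. The pads swing forward as they close: fully open they stand 13 mm farther back than shut.
Start: joints at [1.244, 0.521, -0.036, 1.599, 0.021, 1.021, -0.113], TCP at [0.159, -0.605, 0.195] pointing down, gripper open.
Joint ranges: [-2.91, 2.91], [-0.3, 2.13], [-1.5, 1.42], [0.17, 2.43], [-1.26, 4.41], [0.16, 1.93], [-2.52, 2.52]. Speed limits (rad/s): [1.89, 1.89, 2.39, 2.39, 3.01, 3.01, 3.01].

### API

Orientations are given as a unit quaternion [w, x, y, z].
In Python, from station import move_pose, move_straight, goto_joints, command_gripper, dwell, solve_ik, get_state, get_image, camera_params, MotionError, close_job, search_frame, tcp_to_grasp gives the robot as it stands. The module is installed in compiled form; this text tells all that it offers. Calls block until the motion is done:
- move_pose(position, orientation): joint-space move of the TCP to a pose.
- move_straight(position, rot=None, v=0.15): straight line of the TCP; rot=None keeps the orientation; v is the mean speed in m/s.
- goto_joints(angles): joint-space move.
- command_gripper(opening, newtons=None): finger opening in m; newtons is the grip in N (None keeps the last); returns when the fingers have stopped.
- dwell(seconds).
- solve_ik(position, orientation): joint angles nearest the present ones, or None.
- get_state(): the state.
- get_image(name): name is "scene" or "top" or "wrist"; returns the picture (420x560x3 uint8, red, green, blue); there is no depth.
- camera_params(name): a dict with "intrinsics" (3x3 intrinsics, pixels), "k1" (the pictures are not rectified: a ray, as slopes to the right and down, at radius r is drawn at 1 + k1 r^2 times it, then the intrinsics apply), "T" (4x4, takes a point from camera to world coordinates). Camera axes: x right, y down, z forward; pixel columns grow to the right and rows downward; lengths in m; the calibration is good to about 2 mm. A picture is of the moment at which its call begins: read the wrist's pose just before it. camera_params takes no time and is no camera call; for the wrist camera it gives the pose at the moment of the call.
A pose or a line that the arm cannot do raises MotionError and nothing moves.
- close_job(): hands the job in; it is judged then, once.
Trained networks look in the newest picture that a camera, given by its name, has taken for a name from the list of things; names that differ only in an ending like _2 or _b are one class to them, and where a whole thing is asked for, a point or a joint stands for the part that bears it (a point fixed in the world has none). Each returns a list of dicts, best first, with "confidence" (0 to 1); they miss things now and then, are a little off and sometimes report something else, mostly with a low value. They report only what shows in the picture. A call takes as long as a camera call. They do not tell look-alikes from the thing itself.
- search_frame(camera, thing): "bbox" ([left, top, right, bottom] in pixels, round what is visible of it).
The state is a dict: "t": time; "joints": joint angles; "dq": joint speeds; "tau": joint torques, N m; "tcp_pos": TCP position; "tool_rot": TCP orientation; "force": force on the tool from outside, world axes, zero at the start; "torque": the same for the moment, N m; "gripper_width": finger opening in m; "finger_force": force on a finger pad.
Only numpy, scipy, OpenCV 4.12 (cv2) and the standard library are available. Lean on these libraries where they do the work, as an engineer would, in place of code of your own. Each camera call takes 0.05 s, during which the arm holds its last target. There are 200 camera calls.

## Working session

There is one attempt and no reset: what is moved stays moved. The work goes in short steps, each a Python script; the robot and the scene stay as the last script left them, time stands still between calls to the robot, and variables do not carry over. Pictures are saved under pics/ and viewed, at most 10 in all, crops included, and the job is handed in when it is done.

```bash
mkdir -p pics
python3 - <<'E'
from station import *
import cv2
for c in("top","scene"):
    im=get_image(c); cv2.imwrite(f"pics/{c}0.png",im[:,:,::-1])
    p=camera_params(c); print(c,p["intrinsics"],p["k1"],p["T"].round(4) if hasattr(p["T"],'round') else p["T"])
    for n in("jig","template","handle","latch","latch_post","pin0","hammer","screwdriver","tack_box"):
        print(n,[(list(map(int,d["bbox"])),round(d["confidence"],2)) for d in search_frame(c,n)])
print(tcp_to_grasp,get_state())
E
```

```text
top [[526.05301466   0.         281.36080354]
 [  0.         526.05301466 202.39437162]
 [  0.           0.           1.        ]] -0.030498462315229406 [[ 9.0000e-04 -9.9850e-01  5.4200e-02  4.3750e-01]
 [-1.0000e+00 -5.0000e-04  7.5000e-03  1.6500e-02]
 [-7.5000e-03 -5.4200e-02 -9.9850e-01  1.4301e+00]
 [ 0.0000e+00  0.0000e+00  0.0000e+00  1.0000e+00]]
jig [([201, 133, 381, 244], 0.96)]
template [([369, 254, 437, 327], 0.81), ([295, 165, 364, 224], 0.8)]
handle [([372, 253, 440, 327], 0.97), ([296, 162, 366, 223], 0.93)]
latch [([218, 142, 230, 165], 0.49)]
latch_post [([204, 133, 380, 240], 0.49), ([218, 141, 228, 167], 0.48)]
pin0 [([205, 133, 383, 241], 0.6)]
hammer [([265, 87, 363, 122], 0.77)]
screwdriver [([140, 142, 167, 199], 0.8)]
tack_box [([404, 178, 433, 212], 0.63)]
scene [[419.31935624   0.         283.69309606]
 [  0.         419.31935624 215.22570069]
 [  0.           0.           1.        ]] -0.054705916937237045 [[ 0.79    0.3712 -0.488   1.1283]
 [ 0.6127 -0.4464  0.6522 -0.7794]
 [ 0.0242 -0.8142 -0.5801  0.782 ]
 [ 0.      0.      0.      1.    ]]
jig [([194,
[... 437 characters left out ...]
24380892,  0.52137645, -0.03631594,  1.59950378,  0.02119345,
        1.0211258 , -0.11282645]), 'dq': array([-9.36883631e-04,  6.17203513e-04, -2.61291488e-04,  4.94209520e-05,
       -1.38273266e-03,  9.50636966e-04, -1.36191830e-03]), 'tau': array([-1.24940037e-03, -9.26855636e+01,  1.97917096e+00, -3.70266223e+01,
        1.82771380e-02,  1.87447731e-03, -3.09102154e-05]), 'tcp_pos': array([ 0.15871592, -0.60449268,  0.19520393]), 'tool_rot': array([-1.54506010e-05,  9.91772616e-01,  1.28012024e-01,  3.48130967e-06]), 'force': array([ 0.22059861, -0.0330845 ,  0.57170763]), 'torque': array([-0.01627015,  0.04131629,  0.02588793]), 'finger_force': 0.0, 'gripper_width': 0.0852522838837775}
```

```bash
python3 -c "
import cv2
a=cv2.imread('pics/top0.png')[75:345,130:450];cv2.imwrite('pics/c1.png',cv2.resize(a,None,fx=2.2,fy=2.2,interpolation=cv2.INTER_CUBIC))"
```

```text
(no output)
```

View pics/c1.png

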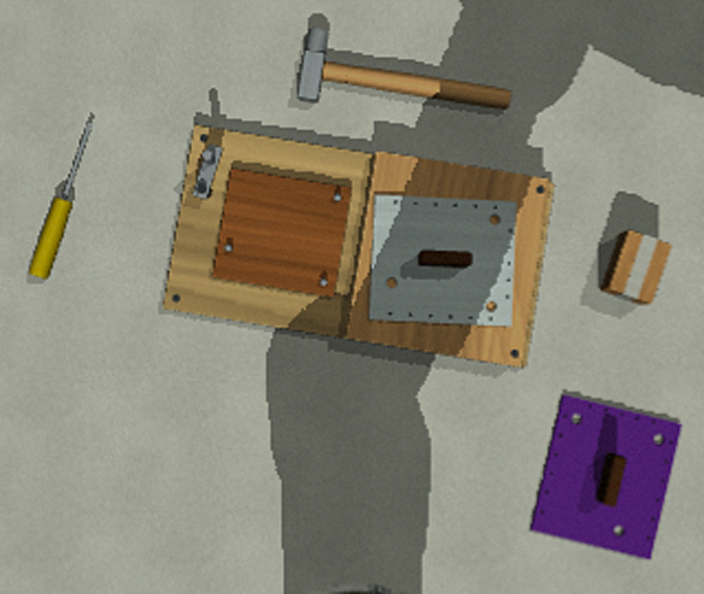

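The top view shows two look-alikes: the aluminium plate on the deck at full-image pixel (332,192) and a purple plate on the table at (408,293). I choose the aluminium one. Pins 0/1/2 are at crop (324,282), (337,197) and (228,247), and the latch is at (207,172), open. Next I'll fit poses and take a closer look with the wrist camera.

```bash
cat > h.py <<'E'
from station import *
import numpy as np, cv2
from scipy.spatial.transform import Rotation as R
def ray(uv,p):
    K=np.array(p["intrinsics"]);T=np.array(p["T"])
    n=cv2.undistortPoints(np.array([[uv]],float),K,np.array([p["k1"],0,0,0,0.]))[0,0]
    return T[:3,3],T[:3,:3]@np.array([n[0],n[1],1])
def at(uv,z,p):
    o,d=ray(uv,p); return (o+d*(z-o[2])/d[2])[:2]
def proj(P,p):
    K=np.array(p["intrinsics"]);T=np.array(p["T"]);c=T[:3,:3].T@(np.array(P)-T[:3,3])
    s=c[:2]/c[2]; s=s*(1+p["k1"]*(s@s)); return K[:2,:2]@s+K[:2,2]
def fit(loc,w):   # 2D rigid: returns yaw, origin, residuals
    loc=np.array(loc,float);w=np.array(w);a=loc-loc.mean(0);b=w-w.mean(0)
    y=np.arctan2((a[:,0]*b[:,1]-a[:,1]*b[:,0]).sum(),(a*b).sum())
    o=w.mean(0)-rot(y)@loc.mean(0); return y,o,np.linalg.norm(loc@rot(y).T+o-w,axis=1)
def rot(y): return np.array([[np.cos(y),-np.sin(y)],[np.sin(y),np.cos(y)]])
PINS=np.array([[-52,35],[52,35],[-30,155]])/1e3
HOLES=np.array([[-52,-60],[52,-60],[-30,60]])/1e3
def q(yaw): # tool down, tool y along +-x direction of a frame with this yaw
    m=np.c_[[-np.sin(yaw),np.cos(yaw),0],[np.cos(yaw),np.sin(yaw),0],[0,0,-1]]
    x=R.from_matrix(m).as_quat(); return x[[3,0,1,2]]
def qflip(yaw): return q(yaw+np.pi)
E
python3 - <<'E'
from h import *
p=camera_params("top"); f=lambda L:[(np.array(c)/2.2+[130,75]-.3) for c in L]
pj=fit(PINS,[at(u,.0415,p) for u in f([(324,282),(337,197),(228,247)])])
th=fit(HOLES,[at(u,.048,p) for u in f([(491,306),(494,219),(391,283)])])
print("jig",pj);print("tmpl",th)
lp=at(f([(200,187)])[0],.08,p); print("handle",at(f([(445,258)])[0],.093,p))
for z in(.3,):
  c=(pj[1]+rot(pj[0])@[0,.095]+th[1])/2
  for Q in(q,qflip): print(c,solve_ik([*c,z],Q(pj[0])))
T=np.array(camera_params("wrist")["T"]);s=get_state();print(T.round(3),s["tcp_pos"]);print(camera_params("wrist")["intrinsics"])
E
```

```text
jig (np.float64(-0.16365940270983623), array([ 0.55745645, -0.00372017]), array([0.00083986, 0.00066937, 0.00059311]))
tmpl (np.float64(-0.04311867154582618), array([ 0.53734685, -0.10314711]), array([0.00031963, 0.00019987, 0.00021697]))
handle [ 0.53666238 -0.10237328]
[ 0.55514082 -0.00656835] [ 0.40690743  0.3761545  -0.68062755  1.62296767  0.24773814  1.23066921
 -0.48640821]
[ 0.55514082 -0.00656835] [ 0.73844118  0.57527374 -1.26867456  1.608354    0.5578985   1.37629687
  2.3812036 ]
[[ 0.255 -0.917 -0.308  0.238]
 [-0.967 -0.242 -0.081 -0.583]
 [-0.     0.318 -0.948  0.374]
 [ 0.     0.     0.     1.   ]] [ 0.15871592 -0.60449268  0.19520393]
[[359.11649269   0.         284.07398527]
 [  0.         359.11649269 208.64963318]
 [  0.           0.           1.        ]]
```

Run:
```python
from h import *
p0=get_state()["tcp_pos"]
move_straight([*p0[:2],.3]); move_pose([.555,-.0066,.3],q(-.164)); dwell(.2)
p=camera_params("wrist"); im=get_image("wrist"); cv2.imwrite("pics/w1.png",im[:,:,::-1])
np.save("w1.npy",p,allow_pickle=True)
J=(-.1637,np.array([.55746,-.00372]));t=(-.0431,np.array([.53735,-.10315]))
print([proj([*(rot(J[0])@a+J[1]),.0415],p).round(1) for a in PINS],[proj([*(rot(t[0])@a+t[1]),.048],p).round(1) for a in HOLES],[proj([*(rot(J[0])@[.035+.036*np.cos(g),.198-.036*np.sin(g)]+J[1]),.084],p).round(1) for g in(0,.25)],get_state()["t"])
cv2.imwrite("pics/w1b.png",cv2.resize(im[:,:,::-1],(800,600),interpolation=cv2.INTER_CUBIC))
```

```text
[array([242.6, 127.6]), array([329.4, 127.7]), array([259.1,  18.5])] [array([250.4, 279.9]), array([326.7, 271.7]), array([253.3, 193.7])] [array([359.4, -36.1]), array([357.9, -26.2])] 4.6417
```

View pics/w1b.png

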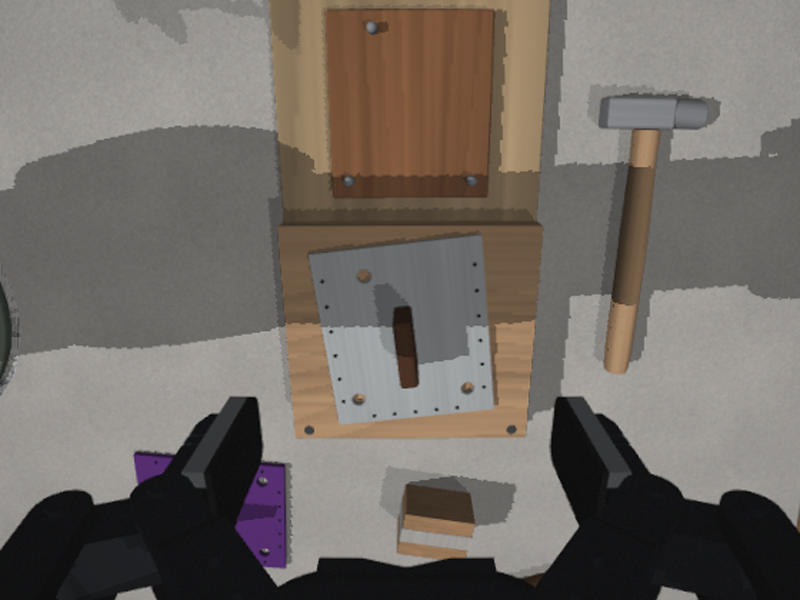

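The wrist view agrees with the fit: pins at (348,181), (471,181), (372,27), and the aluminium template's holes at (359,399), (467,388), (364,275). The purple plate lies separately at lower left, on the table. Now I'll grasp.

Run:
```python
from h import *
p=np.load("w1.npy",allow_pickle=True).item(); s=.7
J=fit(PINS,[at(np.array(u)*s,.0415,p) for u in[(348,181),(471,181),(372,27)]])
t=fit(HOLES,[at(np.array(u)*s,.048,p) for u in[(359,399),(467,388),(364,275)]])
print(J,t)
g=tcp_to_grasp
y=(t[0]-.0431)/2; c=(t[1]+[.53735,-.10315])/2
zt=.075-g
move_pose([*c,.16],q(y)); move_straight([*c,zt],v=.1)
command_gripper(0.0,40); dwell(.2)
st=get_state(); print(st["gripper_width"],st["finger_force"],st["force"],st["tcp_pos"],c,y,st["t"])
p=camera_params("wrist"); im=get_image("wrist"); cv2.imwrite("pics/w2.png",cv2.resize(im[:,:,::-1],(800,600),interpolation=cv2.INTER_CUBIC))
np.save("w2.npy",p,allow_pickle=True)
```

```text
(np.float64(-0.16508596013116325), array([ 0.55846528, -0.00326941]), array([0.00053095, 0.00087524, 0.00107865])) (np.float64(-0.052876250608976764), array([ 0.53877235, -0.10263897]), array([0.00065477, 0.00059321, 0.00039831]))
0.01221689539326871 39.503998160362244 [-0.79002174 -0.51609931  6.05108681] [ 0.53816632 -0.10292662  0.05645602] [ 0.53806117 -0.10289448] -0.047988125304488385 7.45
```

View pics/w2.png

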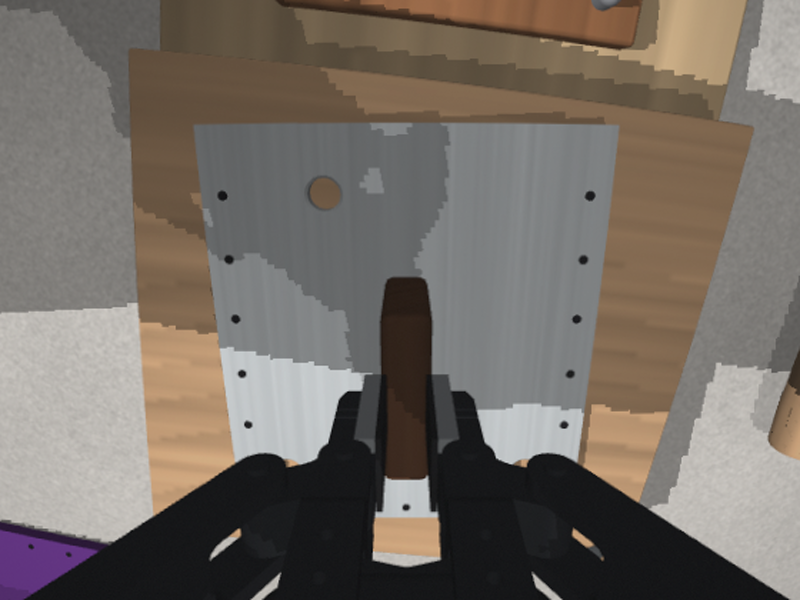

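Firm grip: the plate is square to the jaws, with hole2 at (324,193) and the front corners at (194,125) and (618,124). I'll slide partway, with the yaw aligned, and look at pins 0 and 1 just ahead of the plate's front edge.

Run:
```python
from h import *
p=np.load("w2.npy",allow_pickle=True).item(); s=.7
t=fit([[-.075,.085],[.075,.085],[-.03,.06]],[at(np.array(u)*s,.048,p) for u in[(194,125),(618,124),(324,193)]])
st=get_state(); m=R.from_quat(np.array(st["tool_rot"])[[1,2,3,0]]).as_matrix(); yw=np.arctan2(m[1,1],m[0,1])
print("tmpl by cam",t,"tcp",st["tcp_pos"],yw,"diff in tool xy",rot(-yw)@(t[1]-st["tcp_pos"][:2]))
Jy=-.1643; Jo=np.array([.55796,-.0035])
tgt=Jo+rot(Jy)@[0,-.06]
move_straight([*tgt,st["tcp_pos"][2]],q(Jy),v=.05); dwell(.3)
st=get_state(); print(st["tcp_pos"],tgt,st["force"],st["torque"],st["gripper_width"],st["t"])
p=camera_params("wrist"); im=get_image("wrist"); cv2.imwrite("pics/w3.png",cv2.resize(im[:,:,::-1],(800,600),interpolation=cv2.INTER_CUBIC))
np.save("w3.npy",p,allow_pickle=True)
```

```text
tmpl by cam (np.float64(-0.045400530045900174), array([ 0.53821549, -0.10309859]), array([0.00048367, 0.00066161, 0.00054178])) tcp [ 0.53816323 -0.10288968  0.05643674] -0.04793325837303025 diff in tool xy [ 6.22167914e-05 -2.06170345e-04]
[ 0.54811065 -0.06287008  0.05645808] [ 0.54814629 -0.06269199] [-1.2653248  -2.56991109  4.72850078] [-0.60551797  0.27338115 -0.02190091] 0.011996977319301392 8.775
```

View pics/w3.png

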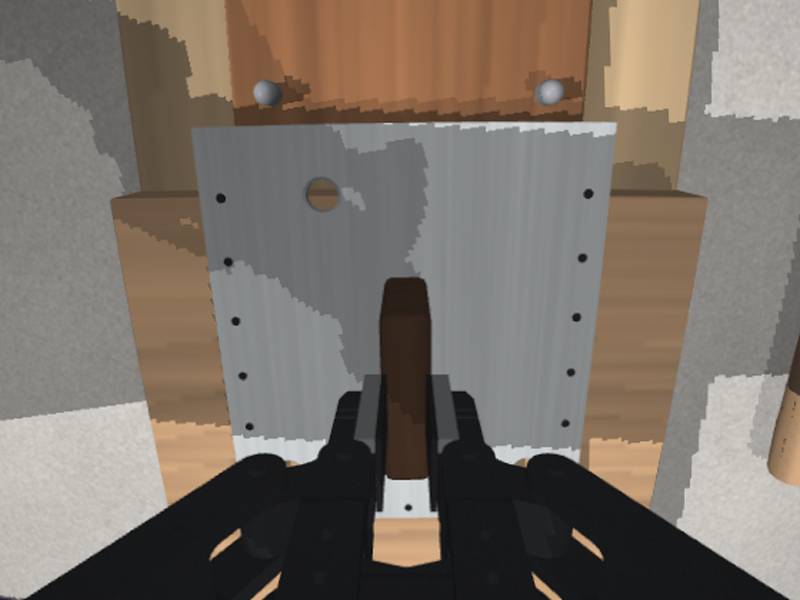

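Pins 0 and 1 show at (267,92) and (550,92), level with the tool. The plate's front corners are at (193,129) and (615,122), so it has twisted about 0.015 rad in the pads. I'll compensate for that and slide to the nest.

Run:
```python
from h import *
p=np.load("w3.npy",allow_pickle=True).item(); s=.7
t=fit([[-.075,.085],[.075,.085],[-.03,.06]],[at(np.array(u)*s,.048,p) for u in[(193,129),(615,122),(322,194)]])
J=fit(PINS[:2],[at(np.array(u)*s,.039,p) for u in[(267,92),(550,92)]])
st=get_state(); m=R.from_quat(np.array(st["tool_rot"])[[1,2,3,0]]).as_matrix(); yw=np.arctan2(m[1,1],m[0,1])
tc=st["tcp_pos"]
off=rot(-t[0])@(tc[:2]-t[1]); dy=yw-t[0]   # tcp in template
Jy=(J[0]-.165)/2
print(t,J,yw,"off",off,dy)
for y in(.085,.095):
    tg=J[1]+rot(Jy)@[0,.0]+rot(Jy)@(np.array([0,y])+off)
    move_straight([*tg,tc[2]+(0 if y<.09 else -.0005)],q(Jy+dy),v=.06 if y<.09 else .02); dwell(.2)
    st=get_state(); print(tg,st["tcp_pos"],st["force"],st["torque"],st["t"])
np.save("J.npy",[Jy,*J[1],*off,dy,tc[2]])
im=get_image("wrist"); cv2.imwrite("pics/w4.png",cv2.resize(im[:,:,::-1],(800,600),interpolation=cv2.INTER_CUBIC))
np.save("w4.npy",camera_params("wrist"),allow_pickle=True)
```

```text
(np.float64(-0.14924287277695708), array([ 0.54810986, -0.06335376]), array([0.00089965, 0.00090245, 0.00072981])) (np.float64(-0.16304814522323993), array([ 0.55852901, -0.00334175]), array([0.00103807, 0.00103807])) -0.16428984897016558 off [-6.09642549e-05  4.71694571e-04] -0.015046976193208494
[0.5724255  0.08099271] [0.57255026 0.08068494 0.05652587] [ 0.1928791  -4.93434272 -2.34364143] [-0.88955696 -0.21237471  0.00415859] 11.6
[0.57405839 0.0908585 ] [0.57538346 0.08833711 0.05670883] [  4.81538036 -15.65875458   7.83607553] [-3.58206264e+00 -7.85072723e-01 -1.59505913e-03] 12.45
```

View pics/w4.png

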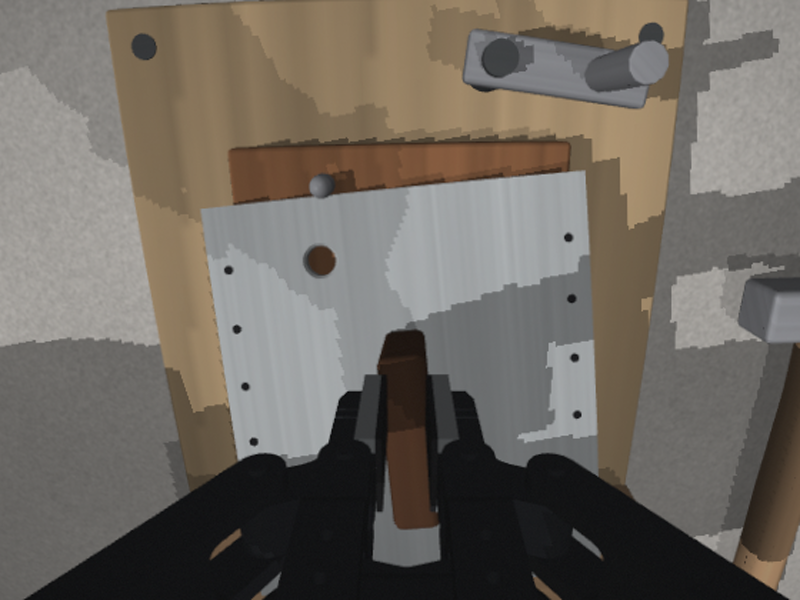

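The plate's front edge sagged and caught pin2 at (320,186). As a result the plate slid back about 20 mm and twisted in the jaws. I'll draw it back to a stable rest (deck plus pins 0/1), re-measure, and regrip harder.

Run:
```python
from h import *
Jy,jx,jy,ox,oy,dy,z=np.load("J.npy")
st=get_state(); tc=np.array(st["tcp_pos"])
command_gripper(0,100)
tg=tc[:2]-rot(Jy)@[0,.062]
move_straight([*tg,z+.002],v=.06); move_straight([*tg,z],v=.03); dwell(.2)
st=get_state(); print(st["tcp_pos"],st["force"],st["torque"],st["t"])
im=get_image("wrist"); cv2.imwrite("pics/w5.png",cv2.resize(im[:,:,::-1],(800,600),interpolation=cv2.INTER_CUBIC))
np.save("w5.npy",camera_params("wrist"),allow_pickle=True)
```

```text
[0.56526142 0.02725638 0.05647036] [-0.88614142 -0.57575948 -0.10945982] [-0.03455808  0.00184313 -0.01007862] 14.45
```

View pics/w5.png

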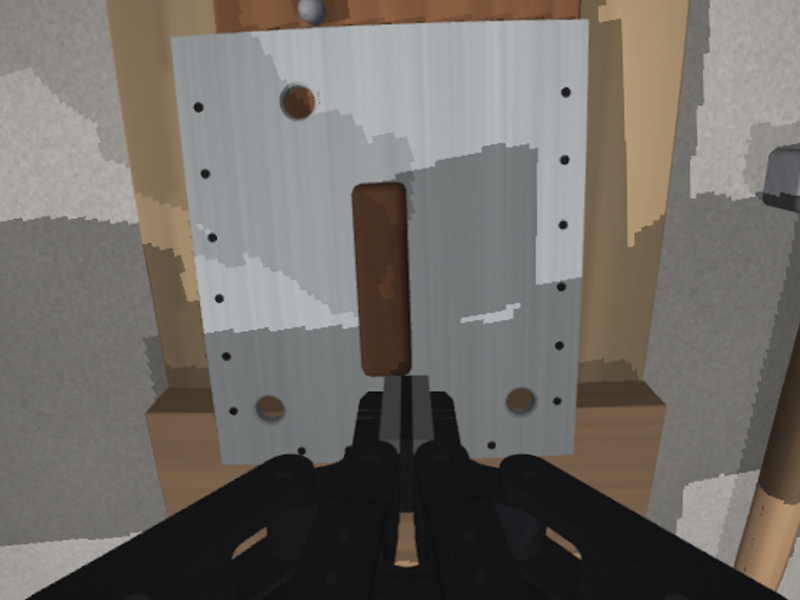

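The harder squeeze on the handle's end made it pop out: the jaws are now shut behind the handle, with the plate resting on the deck and pins. Holes are at (298,101), (270,408), (521,402). I'll measure the pose and regrip centrally.

Run:
```python
from h import *
Jy,jx,jy,*_,z=np.load("J.npy"); jo=np.array([jx,jy])
p=np.load("w5.npy",allow_pickle=True).item(); s=.7
L=np.vstack([HOLES,[[-.075,.085],[.075,.085],[.075,-.085],[-.075,-.085]]])
U=[np.array(u)*s for u in[(270,408),(521,402),(298,101),(171,38),(588,19),(574,454),(222,465)]]
t=fit(L,[at(u,.048,p) for u in U]); print(t,"in jig",rot(-Jy)@(t[1]-jo),t[0]-Jy)
# full 3D pose
K=np.array(p["intrinsics"]);T=np.array(p["T"])
ok,r,v=cv2.solvePnP(np.c_[L,np.zeros(7)],np.array(U),K,np.array([p["k1"],0,0,0,0.]))
M=T[:3,:3]@cv2.Rodrigues(r)[0]; P=T[:3,:3]@v[:,0]+T[:3,3]
print("pnp",P,"normal in jig",rot(-Jy)@M[:2,2],np.arctan2(M[1,0],M[0,0]))
```

```text
(np.float64(-0.14555603595013944), array([0.56424206, 0.05964403]), array([0.00174156, 0.00127359, 0.00154477, 0.0047937 , 0.00514895,
       0.00177132, 0.00269418])) in jig [-0.00464855  0.06307328] 0.01846803666148053
pnp [0.564018   0.06162867 0.04359192] normal in jig [-0.00576095  0.1030886 ] -0.14014162701894414
```

The plate lies on pins 0/1 with its nose tipped down onto the panel, about 0.1 rad, just short of pin2. I'll grasp it with the tool tilted to match, then level it about 1.5 mm above the deck's level and look.

```bash
cat >> h.py <<'E'
SW=np.array([[0,1,0],[1,0,0],[0,0,-1.]])
def Mt(yaw,a): return (R.from_euler('z',yaw)*R.from_euler('x',a)).as_matrix()
def qM(M): return R.from_matrix(M@SW).as_quat()[[3,0,1,2]]
E
python3 - <<'E'
from h import *
from scipy.optimize import least_squares
Jy,jx,jy,*_,z=np.load("J.npy"); jo=np.array([jx,jy])
p=np.load("w5.npy",allow_pickle=True).item()
L=np.vstack([HOLES,[[-.075,.085],[.075,.085],[.075,-.085],[-.075,-.085]]])
U=np.array([(270,408),(521,402),(298,101),(171,38),(588,19),(574,454),(222,465)])*.7
def org(v):
    x,y,yaw,a=v; d=(rot(-Jy)@(np.array([x,y])-jo))[1]-.035
    return np.array([x,y,.0415+np.tan(a)*d])
def res(v):
    M=Mt(v[2],v[3]); o=org(v)
    return np.concatenate([proj(o+M@[*l,.006],p)-u for l,u in zip(L,U)])
f=least_squares(res,[.564,.06,-.145,-.1]); v=f.x; o=org(v); M=Mt(v[2],v[3])
print(v,o,"jig",rot(-Jy)@(o[:2]-jo),np.abs(f.fun).max())
tc=get_state()["tcp_pos"]; move_straight([*tc[:2],.13],v=.15); command_gripper(.085)
g=o+M@[0,0,.016]; move_pose(g+M@[0,0,.07],qM(M)); move_straight(g,v=.1)
command_gripper(0,100); dwell(.2)
st=get_state(); print(st["gripper_width"],st["finger_force"],st["force"],st["torque"])
o2=o.copy(); o2[2]=.0435; L2=Mt(v[2],0.01)
move_straight(o2+L2@[0,0,.016],qM(L2),v=.02); dwell(.2)
st=get_state(); print(st["tcp_pos"],st["gripper_width"],st["force"],st["torque"],st["t"])
im=get_image("wrist"); cv2.imwrite("pics/w6.png",cv2.resize(im[:,:,::-1],(800,600),interpolation=cv2.INTER_CUBIC))
np.save("w6.npy",camera_params("wrist"),allow_pickle=True)
E
```

```text
[ 0.56405933  0.06120705 -0.14044287 -0.10796178] [0.56405933 0.06120705 0.03829343] jig [-0.00508405  0.06458548] 1.595852062185486
-0.00013808589518489738 0.0 [ 0.61096207  0.20123325 -0.1205204 ] [ 0.1207321   0.0217839  -0.04821005]
[0.56396817 0.06199617 0.0594225 ] -0.0001728279328283359 [-0.13606877  0.55944063  0.62399641] [-0.04014651 -0.04959687 -0.00274509] 18.7583
```

View pics/w6.png

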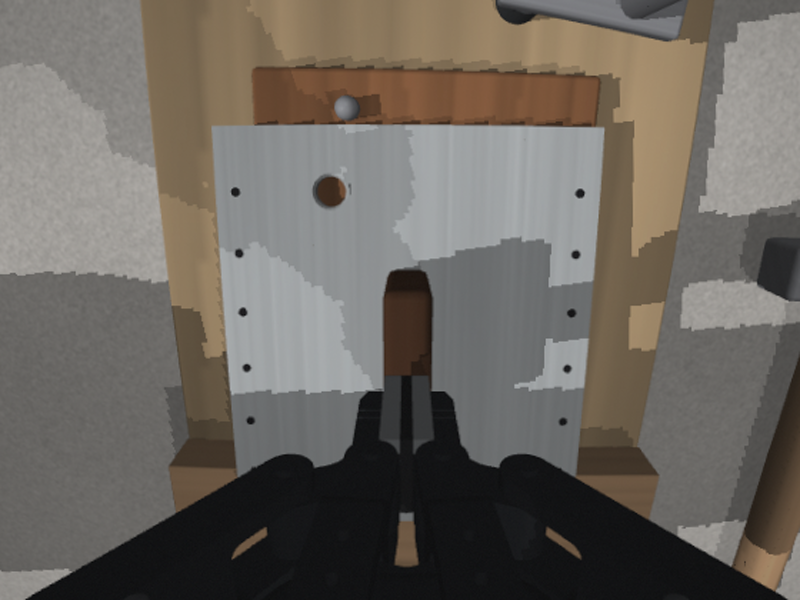

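The jaws are shut at zero width, so they aren't holding the handle. In the picture the plate's front edge is at (213..603,127), still nose-down, with pin2 at (346,107) ahead. I'll rise straight up and look from the wrist and scene cameras together.

Run:
```python
from h import *
st=get_state(); tc=np.array(st["tcp_pos"]); 
p=np.load("w6.npy",allow_pickle=True).item()
o=np.array([.56406,.06121,.0383]);M=Mt(-.1404,-.108)
print("pred w6 (800px): corners/hole2/handle front,rear top",[(proj(o+M@l,p)/.7).round() for l in([-.075,.085,.006],[.075,.085,.006],[-.03,.06,.006],[0,.03,.051],[0,-.03,.051])],"tcp",proj(tc,p)/.7)
move_straight([*tc[:2],.2],q(-.164),v=.15); dwell(.1)
pw=camera_params("wrist"); im=get_image("wrist"); np.save("w7.npy",pw,allow_pickle=True)
sc=get_image("scene")
cv2.imwrite("pics/w7raw.png",im[:,:,::-1])
a=cv2.resize(im[0:300,130:430],(480,480),interpolation=cv2.INTER_CUBIC); b=cv2.resize(sc[180:340,190:390],(320,256),interpolation=cv2.INTER_CUBIC)
# bigger scene crop below
out=np.zeros((600,800,3),np.uint8); out[:480,:480]=a; b=cv2.resize(sc[185:305,235:365],(320,295),interpolation=cv2.INTER_CUBIC); out[:295,480:]=b
tp=get_image("top"); b=cv2.resize(tp[125:255,190:330],(320,297),interpolation=cv2.INTER_CUBIC); out[300:597,480:]=b
cv2.imwrite("pics/m7.png",out[:,:,::-1]); print(get_state()["t"])
```

```text
pred w6 (800px): corners/hole2/handle front,rear top [array([212., 125.]), array([604., 126.]), array([330., 191.]), array([408., 289.]), array([407., 463.])] tcp [406.79603349 355.35749017]
20.1417
```

View pics/m7.png

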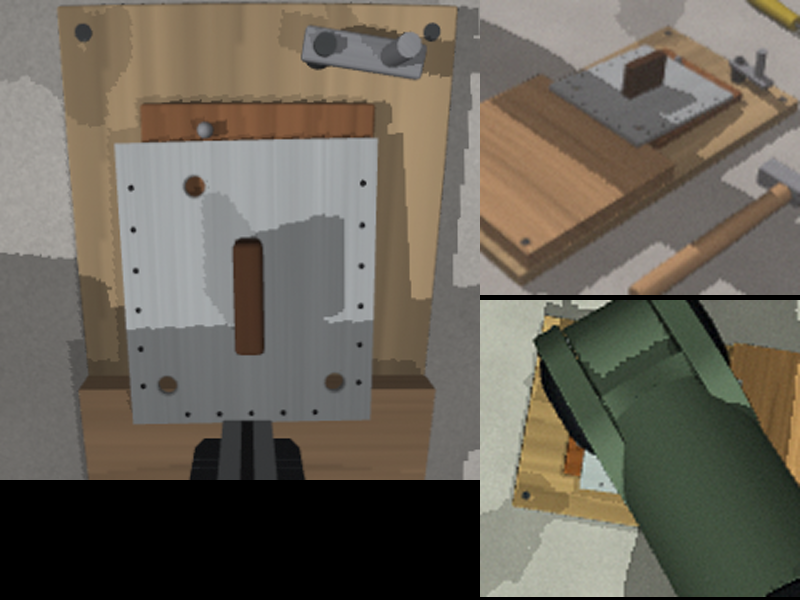

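The prediction matches the plate exactly (corners (212,125), (604,126)), so the plate did not move and the fingers closed above the handle. The tips must sit higher than I assumed, so I'll check the pad tips' projection.

Run:
```python
from h import *
st=get_state(); tc=np.array(st["tcp_pos"]); p=camera_params("wrist"); D=R.from_quat(np.array(st["tool_rot"])[[1,2,3,0]]).as_matrix()
print(tc,st["gripper_width"],tcp_to_grasp)
for x in(.011,-.011):
  print(x,[(h,proj(tc+D@[x,0,-h],p).round(1)) for h in(0,.01,.02,.03,.04)])
T=np.array(p["T"]); print("cam in tool",D.T@(T[:3,3]-tc),D.T@T[:3,2])
print([ (n,[(np.round(d["bbox"]),round(d["confidence"],2)) for d in search_frame("wrist",n)]) for n in("latch_post","latch")])
```

```text
[0.56374995 0.06192361 0.19948025] -4.2485502741312716e-05 0.0187
0.011 [(0, array([284.8, 230. ])), (0.01, array([284.9, 237.4])), (0.02, array([284.9, 245.5])), (0.03, array([284.9, 254.6])), (0.04, array([285. , 264.8]))]
-0.011 [(0, array([284.8, 266.8])), (0.01, array([284.8, 275.7])), (0.02, array([284.8, 285.5])), (0.03, array([284.9, 296.3])), (0.04, array([284.9, 308.4]))]
cam in tool [ 0.08284941 -0.00047386 -0.17834965] [-3.17971245e-01  3.35355832e-04  9.48100298e-01]
[('latch_post', []), ('latch', [(array([318.,  16., 396.,  52.]), 0.92)])]
```

The visible tip row, about 263, puts the real fingertips about 37 mm behind the reported TCP. That also explains the first grip, which caught only the handle's rounded top at 12 mm width. I'll make a guarded deeper grasp with the tilted tool, then level, slide forward and stop before lowering.

Run:
```python
from h import *
Jy,jx,jy,*_=np.load("J.npy"); jo=np.array([jx,jy])
o=np.array([.56406,.06121,.0383]);M=Mt(-.1404,-.108)
command_gripper(.085); move_pose(o+M@[0,0,.05],qM(M)); move_straight(o+M@[0,0,.014],v=.1)
f0=np.array(get_state()["force"])
for h in np.arange(.010,-.0251,-.005):
    move_straight(o+M@[0,0,h],v=.06); f=np.array(get_state()["force"])-f0
    if abs(f[2])>4: print("contact",h,f); break
command_gripper(0,80); dwell(.1)
st=get_state(); print("h",h,"w",st["gripper_width"],st["finger_force"],np.array(st["force"]).round(1),st["t"])
np.save("G.npy",[h])
```

```text
h -0.025 w 0.015061801778214198 77.77697324752808 [-2.4  1.   4.2] 24.7917
```

A full-depth grip this time (15 mm width). Now I'll level the plate, advance and lower it under guard.

Run:
```python
from h import *
Jy,jx,jy,*_=np.load("J.npy"); jo=np.array([jx,jy]); h=np.load("G.npy")[0]
def tm(o,yaw,a,v):
    M=Mt(yaw,a); move_straight(np.array(o)+M@[0,0,h],qM(M),v=v)
W=lambda x,y,z:[*(jo+rot(Jy)@[x,y]),z]
def rep(n):
    s=get_state(); print(n,np.array(s["force"]).round(1),np.array(s["torque"]).round(2),round(s["gripper_width"],4),"z",round(s["tcp_pos"][2]-h,4),s["t"])
tm(W(-.005,.061,.0440),-.1404,.01,.02); rep("level")
tm(W(0,.095,.0440),Jy,.008,.05); dwell(.1); rep("over")
p=camera_params("wrist"); im=get_image("wrist"); np.save("w8.npy",p,allow_pickle=True)
cv2.imwrite("pics/w8.png",cv2.resize(im[:,:,::-1],(800,600),interpolation=cv2.INTER_CUBIC))
M=Mt(Jy,.008);o=np.array(W(0,.095,.044))
print("pred",[(proj(o+M@[*l,.006],p)/.7).round(1) for l in([-.075,.085],[.075,.085],[-.03,.06])])
z=.0435
for z in(.0425,.041,.0395):
    tm(W(0,.095,z),Jy,0,.02); rep(z)
    if get_state()["force"][2]>12: break
```

```text
level [-0.7 -0.3 -4.6] [-0.37 -0.   -0.05] 0.0149 z 0.0437 25.225
over [-0.2  0.2 -6.2] [-0.06  0.04 -0.03] 0.0151 z 0.044 26.1583
pred [array([138. , 120.7]), array([676.5, 121.1]), array([302.9, 208.8])]
0.0425 [-0.4 -0.1 -6.6] [ 0.02 -0.04 -0.03] 0.015 z 0.0424 26.4583
0.041 [-0.9 -0.1 -5.8] [-0.03 -0.07 -0.1 ] 0.0156 z 0.0409 26.7083
0.0395 [-0.7 -0.1 -5.9] [ 0.01 -0.01  0.02] 0.015 z 0.0394 26.9583
```

View pics/w8.png

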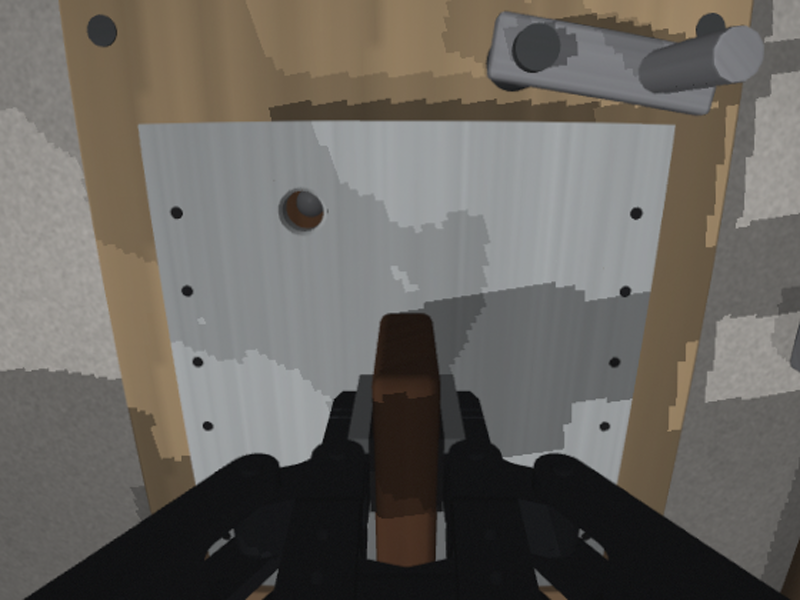

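Hole2 at (301,211) shows pin2 centred inside it, and the plate is going down freely. The latch is open, post top at (738,55). I'll finish lowering, release, and then work out the latch angle from that picture.

Run:
```python
from h import *
Jy,jx,jy,*_=np.load("J.npy"); jo=np.array([jx,jy]); h=np.load("G.npy")[0]
W=lambda x,y,z:[*(jo+rot(Jy)@[x,y]),z]
for z in(.0365,.034,.032,.0302):
    move_straight(W(0,.095,z+h),q(Jy),v=.02); s=get_state()
    print(z,np.array(s["force"]).round(1),round(s["tcp_pos"][2]-h,4),s["t"])
    if s["force"][2]>10: break
p=np.load("w8.npy",allow_pickle=True).item()
c=rot(-Jy)@(at(np.array([738,55])*.7,.084,p)-jo); print("post jig",c,"ang",np.arctan2(.198-c[1],c[0]-.035),np.hypot(.198-c[1],c[0]-.035),solve_ik(W(*c,.02),q(Jy)) is not None)
command_gripper(.085); move_straight(W(0,.095,.09),v=.15); dwell(.1)
pw=camera_params("wrist"); get_image("wrist"); im=get_image("wrist")
cv2.imwrite("pics/w9.png",cv2.resize(im[:,:,::-1],(800,600),interpolation=cv2.INTER_CUBIC))
M=Mt(Jy,0);o=np.array(W(0,.095,.030))
print("pred seated",[(proj(o+M@[*l,.006],pw)/.7).round(1) for l in([-.075,.085],[.075,.085],[-.03,.06],[-.052,-.06],[.052,-.06])],get_state()["t"])
```

```text
0.0365 [ 0.1 -0.3 -6. ] 0.0363 27.2583
0.034 [-0.2 -0.3 -6.6] 0.0339 27.5333
0.032 [ 1.4 -0.4 -6.2] 0.0319 27.7833
0.0302 [-0.3  0.1  1.6] 0.0306 28.0333
post jig [0.06975843 0.19299692] ang 0.14295660342560773 0.03511664885633652 True
pred seated [array([235.2, 122.7]), array([581.7, 123.2]), array([340.7, 180.4]), array([307.6, 416.6]), array([507.9, 416.9])] 29.625
```

View pics/w9.png

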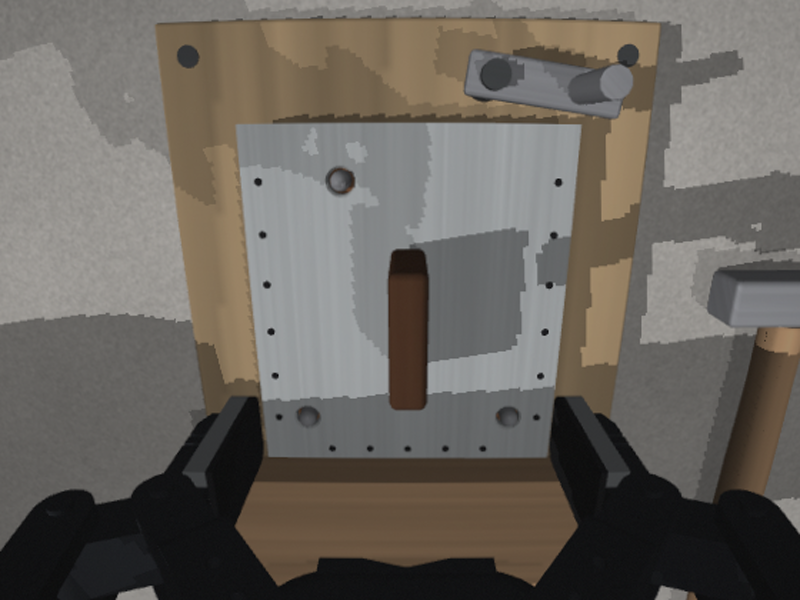

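The template is seated: holes at (340,181), (308,416) and (508,416) match the prediction, each filled by its pin. The latch is at about 0.14 rad. I'll now grip the post and carry it round the arc.

Run:
```python
from h import *
Jy,jx,jy,*_=np.load("J.npy"); jo=np.array([jx,jy])
W=lambda x,y,z:[*(jo+rot(Jy)@[x,y]),z]
A=lambda t,z:W(.035+.036*np.cos(t),.198-.036*np.sin(t),z)
def rep(n):
    s=get_state(); print(n,np.array(s["force"]).round(1),round(s["gripper_width"],4),round(s["finger_force"],1),s["t"])
command_gripper(.055); move_straight(A(.14,.09),v=.15); move_straight(A(.14,.023),v=.08); rep("at post")
command_gripper(0,25); rep("gripped")
w=get_state()["gripper_width"]
if w<.006: raise SystemExit("no post")
for t in np.linspace(.14,1.56,9)[1:]:
    move_straight(A(t,.023),v=.06); rep(round(t,2))
    if np.abs(get_state()["force"][:2]).max()>25: break
```

```text
at post [ 0.   0.3 -0.1] 0.0549 0.0 31.9833
gripped [-1.  -0.1  3.5] 0.0111 24.9 32.4417
0.32 [1.8 0.7 4.8] 0.0112 25.3 32.7
0.5 [ 4.5 -2.2  5. ] 0.011 25.6 32.9583
0.67 [ 6.2 -6.5  5.9] 0.0109 25.8 33.2167
0.85 [ 8.  -8.6  5.8] 0.011 25.9 33.475
1.03 [  8.3 -14.4   6.1] 0.0109 26.0 33.7333
1.2 [  9.4 -19.3   8. ] 0.0106 26.2 33.9917
1.38 [  1.6 -17.5  12.3] 0.0109 26.5 34.25
1.56 [ -1.9 -13.9  13.7] 0.0107 26.6 34.5083
```

Run:
```python
from h import *
Jy,jx,jy,*_=np.load("J.npy"); jo=np.array([jx,jy])
W=lambda x,y,z:[*(jo+rot(Jy)@[x,y]),z]
command_gripper(.05); s=get_state(); move_straight([*s["tcp_pos"][:2],.10],v=.12); move_straight(W(0,.095,.17),v=.2); dwell(.1)
p=camera_params("wrist"); im=get_image("wrist"); cv2.imwrite("pics/w10.png",im[:,:,::-1])
for n in("latch","latch_post","template","handle"): print(n,[(np.round(d["bbox"]),round(d["confidence"],2)) for d in search_frame("wrist",n)])
for t in(1.2,1.4,1.57):
    c,s_=np.cos(t),np.sin(t)
    print(t,"post top",proj(W(.035+.036*c,.198-.036*s_,.084),p).round(),"tip",proj(W(.035+.055*c,.198-.055*s_,.046),p).round(),"pivot",proj(W(.035,.198,.046),p).round())
M=Mt(Jy,0);o=np.array(W(0,.095,.030))
print("plate",[proj(o+M@[*l,.006],p).round() for l in([-.075,.085],[.075,-.085])],"hole2",proj(o+M@[-.03,.06,.006],p).round(),get_state()["t"])
# post-top blob: rendered strip of grey levels near the expected spot
u=proj(W(.035,.162,.084),p).round().astype(int); g=cv2.cvtColor(im,cv2.COLOR_RGB2GRAY)
c=cv2.HoughCircles(cv2.resize(g[u[1]-40:u[1]+40,u[0]-40:u[0]+40],None,fx=4,fy=4),cv2.HOUGH_GRADIENT,1,30,param1=80,param2=18,minRadius=18,maxRadius=48)
print(None if c is None else (c[0,:4,:2]/4+u-40).round(1).tolist())
```

```text
latch [(array([318.,  48., 339., 137.]), 0.78)]
latch_post [(array([315.,  46., 344., 136.]), 0.56)]
template [(array([196.,  88., 376., 271.]), 0.76)]
handle [(array([193.,  86., 373., 271.]), 0.69)]
1.2 post top [353. 110.] tip [352. 130.] pivot [330.  64.]
1.4 post top [343. 113.] tip [339. 133.] pivot [330.  64.]
1.57 post top [334. 114.] tip [327. 134.] pivot [330.  64.]
plate [array([195.,  88.]), array([362., 271.])] hole2 [250. 118.] 36.775
[[335.9, 113.6]]
```

The detected post top (336,114) gives a latch angle of about 1.54 rad. The plate's box matches the seated prediction, and the gripper is clear, so I'm handing in.

```bash
python3 -c "
from station import *
print(close_job())"
```

```text
the job is handed in; nothing more can be done
None
```

The template is seated over all three pins and locked with the latch at about 1.54 rad. The gripper is clear and I handed the job in at about 37 s of the 51 s allowed. The first grip slipped and I had to regrip, raising the plate about 2 mm above the deck's level; I have no pass/fail result and did not re-measure the bystanders.

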